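Seat a tea-cup mould in the jigger's cup head

TASK

Take the small plaster mould from the ware board, set its tapered foot upright into the seat of the cup head on the wheel and press it firmly but gently home, with a push of about 12 newtons and never hard enough to chip the plaster. Then check that it has not wedged: rock it over by about six degrees in its seat, bring it back upright and fully home, and let go, with everything else on the bench left where it stands.

Things in the scene. Friction and masses are not known exactly. Their poses are not given: they have to be found in the camera images.
- mould: The small plaster tea-cup mould on the ware board: off-white, 65 mm tall, 0.17 to 0.27 kg. Origin: centre of its underside, z up its axis. From below: a solid cone, radius 22 mm at the underside and 31 mm at 20 mm height (24 degrees each side), then a straight round collar 66 mm across, from 20 to 65 mm height, with an open 44 mm cavity in its top (wall 11 mm). Grip it across the collar.
- mould_top (a point): The centre of the mould's top rim, 65 mm above its underside. Rocked, the mould turns about the top edge of the seat (on the side it leans to, 30 mm from the axis, 18 mm above the home underside). Rocked over in the grip or by a finger in the cavity pushing the rim wall outwards (2 N, 1.5 degrees per mm), it may hang crooked when left so and must be righted and pressed home.
- wheel: The jigger wheel, fixed and braked: a round yellow splash pan (298 mm across, 47 mm high) with an aluminium cup head in its middle (125 mm across, its flat rim 75 mm above the bench). Origin on the wheel's axis at bench level, z up; +x points to the grey bracket of the profile arm, swung back (begins 150 mm from the axis, highest point 185 mm above the bench).
- cup_axis (a point): The wheel's axis, level with the cup head's rim. In the head sits a rigid, slippery grey seat ring, 16 mm deep, 60 mm across at its top edge, its conical bore matching the mould's foot. It is screwed higher or lower from one set-up to the next and is not measured: with the mould home, the underside lies 12 to 22 mm below this point, so the height must be felt. Around the collar is a 9 mm gap to the head.
- board: The wooden ware board, fixed, 250 x 270 mm, its top 18 mm above the bench. Origin at the centre of its underside.
- big_mould: A larger plaster mould on the ware board, 92 mm across and 74 mm tall, too big for the seat. Origin at the centre of its underside. Leave it alone.
- tea_cup: A small unglazed tea cup on the ware board, 64 mm across and 42 mm tall. Origin at the centre of its underside. Leave it alone.
- clay_pot: A terracotta pot on the bench beyond the work, 88 mm across and 75 mm tall. Origin at the centre of its underside. Leave it alone.

How it is judged:
On the way, in this order (a step that is already met when the one before it is completed fails the run):
1. the mould stands upright and centred in the seat and is pressed down with about 8 to 17 N for a moment (13 to 30 N as added up over the sloping wall of the seat, which is about 1.7 times the push) (contact force between mould and wheel between 13 and 30 N and angle between mould's own z axis and vertical below 0.03 rad and horizontal distance between mould and cup_axis below 0.0025 m and z of mould in the frame of cup_axis between -0.0245 and -0.0095 m), for 0.3 s.
2. the mould is rocked over by 3 to 15 degrees while it stays in the seat (angle between mould's own z axis and vertical between 0.052 and 0.26 rad and horizontal distance between mould and cup_axis below 0.012 m and z of mould in the frame of cup_axis below -0.002 m and contact force between mould and wheel above 0.2 N), for 0.1 s.
At the end, for the whole second after the job is handed in: The small mould rests still in the seat of the cup head, let go, within 1.4 degrees of upright and 2.5 mm of the wheel's axis, its underside 9.5 to 24.5 mm below the cup head's rim; the big mould, the tea cup and the pot are within 20 mm of where they stood (angle between mould's own z axis and vertical below 0.025 rad and horizontal distance between mould and cup_axis below 0.0025 m and z of mould in the frame of cup_axis between -0.0245 and -0.0095 m and contact force between mould and wheel above 0.5 N and linear speed of mould below 0.01 m/s and distance of each of big_mould, tea_cup, clay_pot from where it was at the start of the episode below 0.02 m); the robot touches nothing.
It fails at once if the mould is knocked, dropped or pressed into the wheel hard enough to chip (over 42 N added up over the seat's wall, a push of about 25 N) (contact force between mould and wheel above 42 N).
It fails at once if the mould tips by more than 20 degrees (angle between mould's own z axis and vertical above 0.35 rad).
It fails at once if the big mould, the tea cup or the pot is shifted by more than 20 mm (distance of any of big_mould, tea_cup, clay_pot from where it was at the start of the episode above 0.02 m).
It also fails if it takes over 54 s, if anything falls off the work surface, if the arm or the gripper's body presses on something with over 40 N, if the wrist force passes 120 N, or if a joint passes its speed limit or range.

ROBOT

A 7-joint arm with a two-finger parallel gripper is mounted at the origin on the work surface. World frame = base frame: x ahead of the robot, y to its left, z up, the work surface at z = 0. Lengths are in m, angles in rad, forces in N, time in s.
With the tool pointing down it reaches from about 0.425 to 0.925 m from the base axis. Payload 6.8 kg.
Tool frame: the origin (TCP) lies between the finger pads; the fingertips stand 14 mm ahead of it and the grasp point (between the pads) lies 5 mm behind it; z points along the fingers, y is the line along which they close (so a half turn about z gives the same grasp; the last joint's range is limited). The gripper opens to 85 mm and grips with 20 to 120 N. Pads are 22 mm wide; open, the fingers measure 114 mm over their backs; the gripper's body (76 mm by 85 mm) begins 54 mm behind the grasp point. The pads swing forward as they close: fully open they stand 13 mm farther back than shut.
Start: joints at [1.02, 0.477, 0.022, 1.555, -0.011, 1.109, -0.083], TCP at [0.289, -0.61, 0.245] pointing down, gripper open.
Joint ranges: [-2.96, 2.96], [-0.34, 2.1], [-1.41, 1.46], [0.24, 2.44], [-1.37, 4.51], [0.17, 1.92], [-2.96, 2.96]. Speed limits (rad/s): [2.39, 2.39, 3.14, 3.14, 3.14, 3.14, 3.14].

INTERFACE

Orientations are given as a rotation vector (axis times angle).
In Python, from bench import telemetry, snapshot, finish_job gives the robot as it stands. The module is installed in compiled form; this text tells all that it offers.
- The arm moves only by the tool jog_arm, never from a script. Its argument "motion" is one flat list of numbers, 7 for each row, row after row: the shift along the world's x, y, z in units of 60 mm (1.0 is 60 mm), then the turn, a rotation vector about the world's x, y, z in units of 6 degrees (1.0 is 6 degrees), then the opening in per cent of the stroke, from 0 (shut) to 100 (fully open). In form: [dx, dy, dz, rx, ry, rz, jaw, dx, dy, dz, rx, ry, rz, jaw, ...]. A call has 1 to 20 rows; each row is the pose to reach, as a shift and turn from the pose commanded when the call began; what a row does not reach only later rows make up. A row lasts 1/8 s, in which the tool goes at most 62.5 mm and 10.7 degrees, less where a joint would pass 70% of its speed; a pose out of reach is approached as far as the arm can. A call with a gripper value outside its range is refused whole. The fingers move at their own pace and stop on an object; "grip_force" is the grip in N (left out, the last holds). Time passes only in rows, so rows that repeat a pose let the fingers close. It gives the time, the measured TCP pose, the force, the opening and the grip force at its end, in the units of the state.
- telemetry.read_state(): the state, without advancing time (a new reading comes with each control period).
- snapshot(name): name is "scene" or "side" or "wrist"; returns a dict with "pixels" (480x640x3 uint8, red, green, blue), "intrinsics" (3x3 intrinsics, pixels), "R" (3x3) and "t" (3): a world point X has camera coordinates R X + t; the wrist camera has in their place "T_tool_cam" (4x4, takes a point from camera to tool coordinates, whose origin is the TCP and whose axes are the flange's). Camera axes: x right, y down, z forward; pixel columns grow to the right and rows downward; lengths in m; the calibration is good to about 2 mm. A picture is of the moment at which its call begins: read the wrist's pose just before it. There is no depth.
- finish_job(): hands the job in; it is judged then, once.
The state is a dict: "time_s": time; "joint_positions": joint angles; "qd": joint speeds; "joint_torque": joint torques, N m; "tcp_pos": TCP position; "orientation": TCP orientation; "ft_force": force on the tool from outside, world axes, zero at the start; "torque": the same for the moment, N m; "width": finger opening in m; "grasp_force": force on a finger pad.
Only numpy, scipy, OpenCV 4.12 (cv2) and the standard library are available. Lean on these libraries where they do the work, as an engineer would, in place of code of your own. Each camera call takes 0.05 s, during which the arm holds its last target. There are 200 camera calls.

## Working session

There is one attempt and no reset: what is moved stays moved. The work goes in short steps, Python scripts to look and compute and a tool call to move; the robot and the scene stay as the last step left them, time stands still between calls to the robot, and variables do not carry over. Pictures are saved under pics/ and viewed, at most 10 in all, crops included, and the job is handed in when it is done.

Besides the shell and the picture viewer there is one more tool, called after "Call:" as name(argument=value, ...), one argument or row to a line, values as JSON. jog_arm: Moves the arm, as the interface text tells. Its arguments: {"type":"object","properties":{"motion":{"type":"array","items":{"type":"number"}},"grip_force":{"type":"number"}},"required":["motion"]}

```bash
mkdir -p pics
cat > h.py <<'E'
import numpy as np, cv2
from bench import telemetry, snapshot, finish_job
def save(n,f):
    s=snapshot(n); cv2.imwrite('pics/'+f+'.png',s['pixels'][:,:,::-1]); np.savez(f+'.npz',**{k:np.array(v) for k,v in s.items()}); return s
def ray(s,uv,z):
    K,R,t=np.array(s['intrinsics']),np.array(s['R']),np.array(s['t'])
    c=-R.T@t; d=R.T@np.linalg.solve(K,[uv[0],uv[1],1.]); return c+d*(z-c[2])/d[2]
E
python3 - <<'E'
from h import *
for n in('scene','side','wrist'):
    s=save(n,n+'0')
    if n!='wrist': print(n,np.round(-np.array(s['R']).T@s['t'],3))
    else: print(np.round(s['T_tool_cam'],3))
st=telemetry.read_state();print(st)
a=[cv2.imread('pics/%s0.png'%n) for n in('scene','side')]
E
```

```text
scene [1.062 0.457 0.793]
side [0.364 0.618 0.514]
[[-0.    -0.945 -0.327  0.085]
 [ 1.    -0.001  0.     0.001]
 [-0.001 -0.327  0.945 -0.129]
 [ 0.     0.     0.     1.   ]]
{'time_s': 0.15, 'joint_positions': array([ 1.01994568,  0.47762258,  0.02233232,  1.55619257, -0.01151688,
        1.10927072, -0.08309318]), 'qd': array([ 0.00106411, -0.00098447, -0.00158007, -0.00323764,  0.00126349,
        0.00118817, -0.00027883]), 'joint_torque': array([ 2.94686281e-03, -5.96926045e+01,  1.61021981e+00, -2.81489718e+01,
        1.26742155e-02,  6.49000460e-03,  3.64772916e-05]), 'tcp_pos': array([ 0.28901933, -0.60953344,  0.24455388]), 'orientation': array([-3.06363374e+00, -6.89562071e-01,  5.82594713e-04]), 'ft_force': array([ 0.53129404, -0.68801804, -0.61777341]), 'torque': array([-0.05334312,  0.01862981, -0.03349541]), 'grasp_force': 0.0, 'width': 0.08533830354265523}
```

View pics/scene0.png

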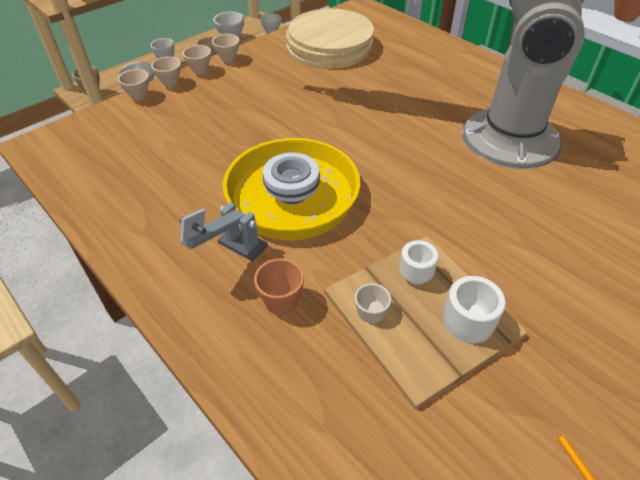

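View pics/side0.png

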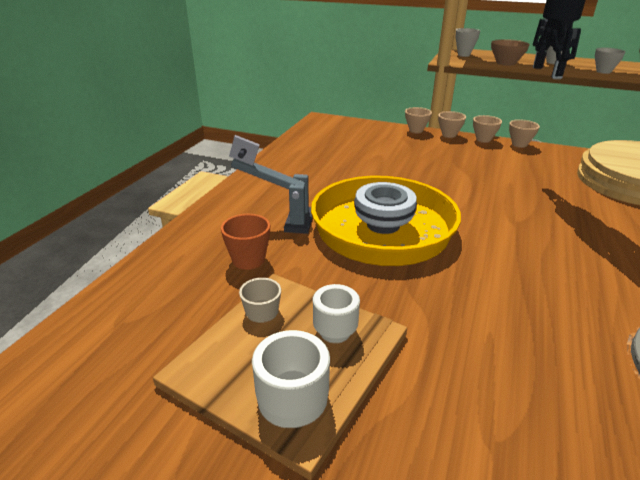

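The scene view shows the small mould at about (419,262), the tea cup at (373,303), the big mould at (474,308), the pot at (280,287) and the cup head at (292,175). In the side view the mould is at (336,312) and the head at (385,203).

```bash
cat > m.py <<'E'
from h import *
def blob(s,m,seed):
    n,l=cv2.connectedComponents(m.astype(np.uint8)); c=l[seed[1],seed[0]]
    return (l==c)
def rimfit(s,mask,z,rad):
    # outline of the blob cast onto plane z; robust fit of circle with known radius (upper arc)
    c=max(cv2.findContours(mask.astype(np.uint8),cv2.RETR_EXTERNAL,cv2.CHAIN_APPROX_NONE)[0],key=len)[:,0]
    P=np.array([ray(s,p,z)[:2] for p in c])
    from scipy.optimize import least_squares
    cam=-np.array(s['R']).T@s['t']; x0=P.mean(0)
    for i in range(5):
        far=(P-x0)@(x0-cam[:2])/np.linalg.norm(x0-cam[:2])>-0.1*rad   # far half = true rim
        r=least_squares(lambda q:np.hypot(*(P[far]-q[:2]).T)-q[2],[*x0,rad],loss='soft_l1',f_scale=.001)
        x0=r.x[:2]
    return np.round(r.x,4)
E
python3 - <<'E'
from m import *
S={'scene':dict(mould=(419,275),cup=(373,314),big=(474,328),pot=(280,305),pan=(235,195)),
'side':dict(mould=(336,328),cup=(262,312),big=(292,395),pot=(247,250),pan=(330,225))}
spec=dict(mould=(.083,.033),cup=(.06,.032),big=(.092,.046),pot=(.075,.044),pan=(.047,.149))
for n in S:
    s=dict(np.load(n+'0.npz')); h=cv2.cvtColor(s['pixels'],cv2.COLOR_RGB2HSV).astype(int)
    for k,p in S[n].items():
        print(n,k,h[p[1],p[0]],end=' ')
        H,Sa,V=[h[...,i] for i in range(3)]
        if k in('mould','big'): m=(Sa<50)&(V>70)
        elif k=='cup': m=(Sa<90)&(V>60)
        elif k=='pot': m=(H<12)&(abs(H-h[p[1],p[0]][0])<5)&(Sa>120)
        else: m=(H>20)&(H<35)&(Sa>180)
        b=blob(s,m,p); print(b.sum(),rimfit(s,b,*spec[k]))
    # cup head
    p=(292,160) if n=='scene' else (385,187); m=(Sa<90); b=blob(s,m,p); print('head',b.sum(),rimfit(s,b,.075,.0625))
E
```

```text
scene mould [ 24   8 151] 1351 [0.5275 0.1348 0.0317]
scene cup [ 19  36 134] 1174 [0.6474 0.134  0.0314]
scene big [ 30  10 151] 3214 [0.5378 0.2654 0.0452]
scene pot [ 11 152 124] 586 [ 0.7463 -0.0019  0.044 ]
scene pan [ 24 240 156] 7881 [ 0.545  -0.206   0.1476]
head 2337 [ 0.5452 -0.2067  0.0587]
side mould [ 27  19 150] 2232 [0.5262 0.134  0.032 ]
side cup [ 19  61 121] 1463 [0.6483 0.132  0.0308]
side big [ 28  24 151] 6252 [0.5363 0.2641 0.0451]
side pot [  9 190 114] 2114 [ 0.7453 -0.0016  0.0422]
side pan [ 25 255 246] 7753 [ 0.5445 -0.2095  0.1478]
head 2482 [ 0.5448 -0.2096  0.0588]
```

Call:
jog_arm(
  motion=[4.27, 6.7, 0, 0, 0, 0, 100, 4.27, 6.7, 0, 0, 0, 0, 100, 4.27, 6.7, 0, 0, 0, 0, 100, 4.27, 6.7, 0, 0, 0, 0, 100, 4.27, 6.7, 0, 0, 0, 0, 100, 4.27, 6.7, 0, 0, 0, 0, 100, 4.27, 6.7, 0, 0, 0, 0, 100, 4.27, 6.7, 0, 0, 0, 0, 100, 4.27, 6.7, 0, 0, 0, 0, 100, 4.27, 6.7, 0, 0, 0, 0, 100, 4.27, 6.7, 0, 0, 0, 0, 100],
)

```text
time_s: 1.52
tcp_pos: [0.5445, -0.2097, 0.2452]
orientation: [3.065, 0.685, -0.001]
ft_force: [1.0, -0.2, -0.0]
width: 0.0852
grasp_force: 0.0
```

```bash
cat >> h.py <<'E'
from scipy.spatial.transform import Rotation as Ro
def wrist(f):
    st=telemetry.read_state(); s=save('wrist',f)
    T=np.eye(4); T[:3,:3]=Ro.from_rotvec(st['orientation']).as_matrix(); T[:3,3]=st['tcp_pos']
    C=np.linalg.inv(T@np.array(s['T_tool_cam'])); s['R']=C[:3,:3]; s['t']=C[:3,3]
    np.savez(f+'.npz',**{k:np.array(v) for k,v in s.items()})
    print(round(st['time_s'],2),np.round(st['tcp_pos'],4),np.round(st['orientation'],4),np.round(st['ft_force'],2)); return s
E
python3 -c "
from h import *
wrist('w1')"
```

```text
1.52 [ 0.5445 -0.2097  0.2452] [ 3.0654e+00  6.8550e-01 -1.1000e-03] [ 1.04 -0.22 -0.01]
```

View pics/w1.png

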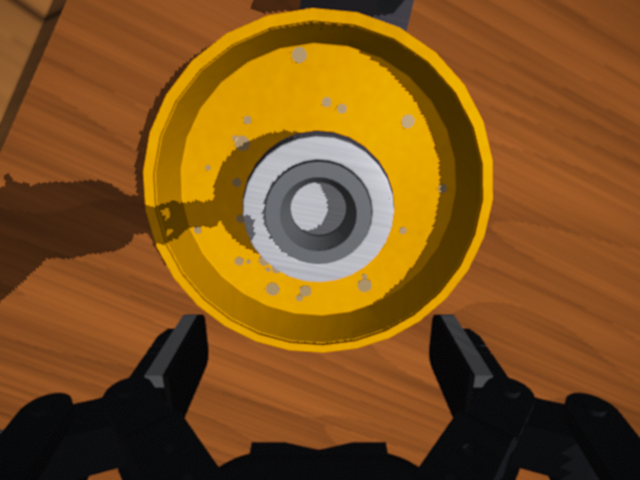

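The wrist view shows the cup head rim centred near (319,208), 245 to 393 across in columns, with the grey seat ring inside it.

```bash
cat >> m.py <<'E'
def circ(s,mask,z,rad):
    c=max(cv2.findContours(mask.astype(np.uint8),cv2.RETR_EXTERNAL,cv2.CHAIN_APPROX_NONE)[0],key=len)
    c=cv2.convexHull(c)[:,0]
    P=np.array([ray(s,p,z)[:2] for p in c]); from scipy.optimize import least_squares
    r=least_squares(lambda q:np.hypot(*(P-q[:2]).T)-q[2],[*P.mean(0),rad],loss='soft_l1',f_scale=.001); return np.round(r.x,4)
E
python3 - <<'E'
from m import *
s=dict(np.load('w1.npz')); h=cv2.cvtColor(s['pixels'],cv2.COLOR_RGB2HSV).astype(int)
b=blob(s,(h[...,1]<90)&(h[...,2]>60),(319,145)); ys,xs=np.where(b); print(xs.min(),xs.max(),ys.min(),ys.max(),h[145,319])
print(circ(s,b,.075,.0625))
y=blob(s,(h[...,0]>18)&(h[...,0]<35)&(h[...,1]>180),(155,180)); print(circ(s,y,.047,.149))
E
```

```text
242 393 132 281 [116  11 194]
[ 0.5468 -0.209   0.0601]
[ 0.5454 -0.2097  0.1489]
```

Call:
jog_arm(
  motion=[-0.3, 5.73, 0, 0, 0, 0, 100, -0.3, 5.73, 0, 0, 0, 0, 100, -0.3, 5.73, 0, 0, 0, 0, 100, -0.3, 5.73, 0, 0, 0, 0, 100, -0.3, 5.73, 0, 0, 0, 0, 100, -0.3, 5.73, 0, 0, 0, 0, 100, -0.3, 5.73, 0, 0, 0, 0, 100, -0.3, 5.73, 0, 0, 0, 0, 100],
)

```text
time_s: 2.58
tcp_pos: [0.5277, 0.1341, 0.2452]
orientation: [3.065, 0.686, -0.001]
ft_force: [0.2, -0.6, -0.7]
width: 0.0853
grasp_force: 0.0
```

Run:
```python
from m import *
s=wrist('w2'); h=cv2.cvtColor(s['pixels'],cv2.COLOR_RGB2HSV).astype(int)
K=np.array(s['intrinsics']); c=s['R']@np.array([.527,.1345,.083])+s['t']; p=K@c; p=p[:2]/p[2]; print(p)
m=(h[...,1]<45)&(h[...,2]>60)
b=blob(s,m,(int(p[0]),int(p[1]))); ys,xs=np.where(b); print(b.sum(),xs.min(),xs.max(),ys.min(),ys.max())
print(rimfit(s,b,.083,.033),circ(s,b,.083,.033))
```

```text
2.58 [0.5277 0.1341 0.2452] [ 3.0647e+00  6.8640e-01 -5.0000e-04] [ 0.24 -0.65 -0.71]
[316.45994496 218.10462596]
5787 278 361 169 257
[0.5281 0.1325 0.0322] [0.5302 0.1337 0.034 ]
```

View pics/w2.png

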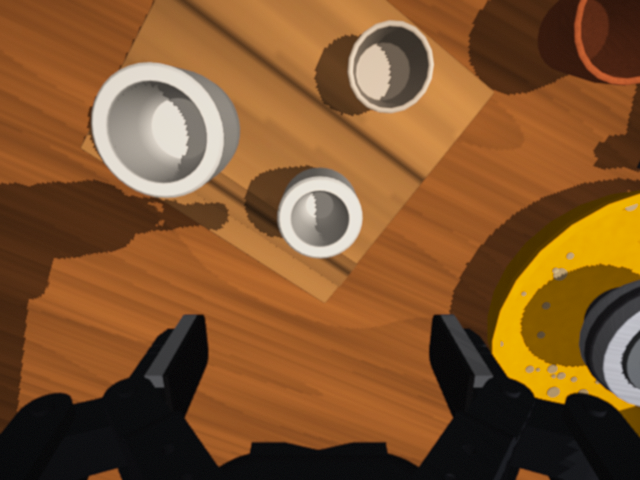

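The wrist view shows the mould rim centred at (320,216), about 83 px across, with free space on both sides along the closing line. Next I'll descend and grip it.

Call:
jog_arm(
  motion=[0, -0.015, -1, 0, 0, 0, 100, 0, -0.015, -2, 0, 0, 0, 100, 0, -0.015, -2.5, 0, 0, 0, 100, 0, -0.015, -2.9, 0, 0, 0, 100, 0, -0.015, -3.07, 0, 0, 0, 100, 0, -0.015, -3.07, 0, 0, 0, 100, 0, -0.015, -3.07, 0, 0, 0, 50, 0, -0.015, -3.07, 0, 0, 0, 50, 0, -0.015, -3.07, 0, 0, 0, 50, 0, -0.015, -3.07, 0, 0, 0, 50, 0, -0.015, -3.07, 0, 0, 0, 50],
  grip_force=45,
)

```text
time_s: 4.0
tcp_pos: [0.5285, 0.1348, 0.0627]
orientation: [3.065, 0.689, 0.004]
ft_force: [-1.0, -0.9, 5.2]
width: 0.0653
grasp_force: 49.4
```

Call:
jog_arm(
  motion=[0, 0, 0.2, 0, 0, 0, 50, 0, 0, 0.7, 0, 0, 0, 50, 0, 0, 1.3, 0, 0, 0, 50, 0, 0, 1.8, 0, 0, 0, 50, 0, 0, 1.8, 0, 0, 0, 50, 0, 0, 1.8, 0, 0, 0, 50, 0, 0, 1.8, 0, 0, 0, 50],
)

```text
time_s: 4.88
tcp_pos: [0.5265, 0.1347, 0.1678]
orientation: [3.065, 0.69, -0.004]
ft_force: [-0.6, -0.1, -2.8]
width: 0.0652
grasp_force: 50.8
```

Run:
```python
from h import *
wrist('w3'); save('side','side3')
```

```text
4.88 [0.5265 0.1347 0.1678] [ 3.0647  0.69   -0.004 ] [-0.65 -0.08 -2.82]
```

View pics/w3.png

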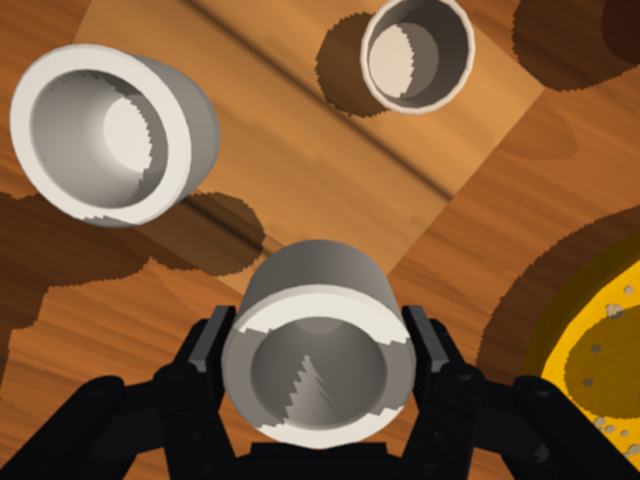

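View pics/side3.png

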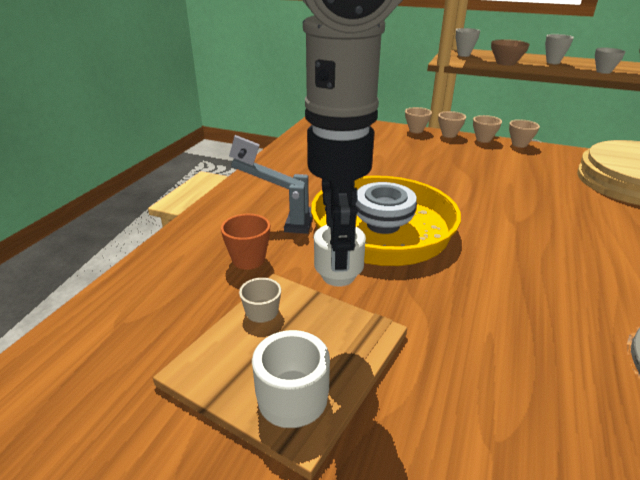

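The mould hangs in the grip, its rim in the wrist view spanning columns 222–415 and rows 285–447. In the side view it hangs upright at about (340,255).

Run:
```python
from m import *
s=dict(np.load('w3.npz')); 
for uv in [(318.5,366),(222,366),(415,366),(318,286),(318,447)]: print(np.round(ray(s,uv,.188),4))
# rim outer/inner circle via wide bright ellipse
h=cv2.cvtColor(s['pixels'],cv2.COLOR_RGB2HSV).astype(int)
A=ray(s,(318,286),.188)[:2];B=ray(s,(318,447),.188)[:2];print((A+B)/2,np.linalg.norm(A-B))
st=telemetry.read_state();R=Ro.from_rotvec(st['orientation']).as_matrix();print(R[:,2],R[:,0],R[:,1])
```

```text
[0.5288 0.1351 0.188 ]
[0.5151 0.1639 0.188 ]
[0.5424 0.1062 0.188 ]
[0.5552 0.1478 0.188 ]
[0.4971 0.1202 0.188 ]
[0.52614571 0.13399982] 0.06431907309272412
[-2.00033335e-03 -5.37803592e-04 -9.99997855e-01] [ 0.90350538  0.4285719  -0.0020378 ] [ 4.28572072e-01 -9.03507521e-01 -3.71378217e-04]
```

Call:
jog_arm(
  motion=[0.05, -0.7, 0, 0, 0, 0, 50, 0.1, -1.6, 0, 0, 0, 0, 50, 0.15, -2.5, 0, 0, 0, 0, 50, 0.2, -3.4, 0, 0, 0, 0, 50, 0.25, -4.3, 0, 0, 0, 0, 50, 0.3, -5.1, 0, 0, 0, 0, 50, 0.32, -5.6, 0, 0, 0, 0, 50, 0.32, -5.72, 0, 0, 0, 0, 50, 0.32, -5.72, 0, 0, 0, 0, 50, 0.32, -5.72, 0, 0, 0, 0, 50],
)

```text
time_s: 6.22
tcp_pos: [0.5469, -0.2062, 0.1689]
orientation: [-3.063, -0.693, -0.0]
ft_force: [-0.4, -0.3, -1.6]
width: 0.065
grasp_force: 51.0
```

Run:
```python
from h import *
wrist('w4'); a=save('side','side4')['pixels']; b=save('scene','scene4')['pixels']
c=np.hstack([cv2.resize(a[120:270,300:480],None,fx=2.2,fy=2.2,interpolation=2),cv2.resize(b[80:230,220:400],None,fx=2.2,fy=2.2,interpolation=2)]); cv2.imwrite('pics/c4.png',c[:,:,::-1]); print(c.shape)
```

```text
6.22 [ 0.5469 -0.2062  0.1689] [-3.063  -0.6934 -0.    ] [-0.39 -0.26 -1.56]
(330, 792, 3)
```

View pics/c4.png

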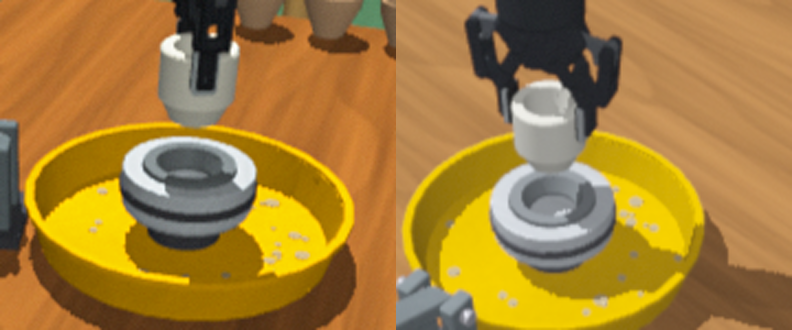

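In both crops the mould hangs over the head: in the side crop its foot is near column 195 against a head centre near 188, and in the scene crop near 548 against 552. I'll measure the lateral offsets.

Run:
```python
from m import *
st=telemetry.read_state();print(np.round(st['tcp_pos'],4))
for n,(y0,y1,x0,x1) in dict(side=(120,180,365,415),scene=(110,160,265,312)).items():
    s=dict(np.load(n+'4.npz')); s0=dict(np.load(n+'0.npz'))
    d=np.abs(s['pixels'].astype(int)-s0['pixels']).sum(2)
    h=cv2.cvtColor(s['pixels'],cv2.COLOR_RGB2HSV).astype(int)
    m=(h[...,1]<45)&(h[...,2]>75)&(d>25)
    K,R,t=s['intrinsics'],s['R'],s['t']
    for r in range(y0,y1,3):
        xs=np.where(m[r,x0:x1])[0]+x0
        if len(xs): print(n,r,xs.min(),xs.max(),len(xs),end=' | ')
    for z in(.075,.125,.145,.165,.19):
        p=K@(R@np.array([.5455,-.2090,z])+t); print('axis',z,np.round(p[:2]/p[2],1), 'px/m',round(K[0,0]/p[2],0))
```

```text
[ 0.5469 -0.2069  0.1691]
side 135 380 386 7 | side 138 375 386 12 | side 141 373 407 18 | side 144 373 408 26 | side 147 373 407 26 | side 150 373 406 25 | side 153 373 406 26 | side 156 373 406 25 | side 159 372 405 25 | side 162 372 405 34 | side 165 374 405 32 | side 168 375 402 28 | side 171 377 400 24 | side 174 379 398 20 | axis 0.075 [385.2 195.3] px/m 504.0
axis 0.125 [387.3 172.2] px/m 520.0
axis 0.145 [388.2 162.5] px/m 526.0
axis 0.165 [389.1 152.6] px/m 533.0
axis 0.19 [390.3 139.9] px/m 541.0
scene 119 279 296 18 | scene 122 268 299 28 | scene 125 268 300 32 | scene 128 268 302 34 | scene 131 268 304 36 | scene 134 269 305 36 | scene 137 273 305 33 | scene 140 274 305 32 | scene 143 274 305 32 | scene 146 274 304 31 | scene 149 276 302 27 | scene 152 280 300 21 | scene 155 281 299 19 | scene 158 286 293 8 | axis 0.075 [289.7 169.2] px/m 469.0
axis 0.125 [288.6 150.6] px/m 485.0
axis 0.145 [288.2 142.8] px/m 492.0
axis 0.165 [287.7 134.8] px/m 499.0
axis 0.19 [287.  124.4] px/m 508.0
```

Call:
jog_arm(
  motion=[0, -0.02, -0.2, 0, 0, 0, 50, 0, -0.02, -0.4, 0, 0, 0, 50, 0, -0.02, -0.6, 0, 0, 0, 50, 0, -0.02, -0.75, 0, 0, 0, 50, 0, -0.02, -0.85, 0, 0, 0, 50, 0, -0.02, -0.9, 0, 0, 0, 50, 0, -0.02, -0.9, 0, 0, 0, 50, 0, -0.02, -0.9, 0, 0, 0, 50],
)

```text
time_s: 7.38
tcp_pos: [0.5469, -0.2095, 0.1155]
orientation: [3.065, 0.69, 0.001]
ft_force: [-1.1, -0.3, -3.1]
width: 0.0649
grasp_force: 51.0
```

Call:
jog_arm(
  motion=[0, 0, -0.02, 0, 0, 0, 50, 0, 0, -0.04, 0, 0, 0, 50, 0, 0, -0.06, 0, 0, 0, 50, 0, 0, -0.08, 0, 0, 0, 50, 0, 0, -0.08, 0, 0, 0, 50],
)

```text
time_s: 8.0
tcp_pos: [0.5465, -0.2094, 0.1102]
orientation: [-3.065, -0.69, 0.0]
ft_force: [0.2, -0.4, -2.0]
width: 0.0649
grasp_force: 51.0
```

Call:
jog_arm(
  motion=[0, 0, -0.01, 0, 0, 0, 50, 0, 0, -0.02, 0, 0, 0, 50, 0, 0, -0.02, 0, 0, 0, 50],
)

```text
time_s: 8.38
tcp_pos: [0.5466, -0.2094, 0.109]
orientation: [-3.065, -0.69, 0.0]
ft_force: [-0.1, -0.7, -3.1]
width: 0.0648
grasp_force: 51.0
```

Call:
jog_arm(
  motion=[0, 0, -0.01, 0, 0, 0, 50, 0, 0, -0.02, 0, 0, 0, 50, 0, 0, -0.02, 0, 0, 0, 50],
)

```text
time_s: 8.75
tcp_pos: [0.5467, -0.2093, 0.1079]
orientation: [-3.065, -0.69, -0.0]
ft_force: [1.2, -0.5, -2.7]
width: 0.0651
grasp_force: 51.0
```

Call:
jog_arm(
  motion=[0, 0, -0.01, 0, 0, 0, 50, 0, 0, -0.02, 0, 0, 0, 50, 0, 0, -0.02, 0, 0, 0, 50],
)

```text
time_s: 9.12
tcp_pos: [0.547, -0.209, 0.1068]
orientation: [-3.065, -0.69, -0.001]
ft_force: [1.5, 2.9, -1.6]
width: 0.0651
grasp_force: 51.1
```

Call:
jog_arm(
  motion=[0, 0, -0.01, 0, 0, 0, 50, 0, 0, -0.02, 0, 0, 0, 50, 0, 0, -0.02, 0, 0, 0, 50],
)

```text
time_s: 9.5
tcp_pos: [0.547, -0.2085, 0.1058]
orientation: [-3.064, -0.691, -0.001]
ft_force: [0.3, 5.1, 2.3]
width: 0.0647
grasp_force: 51.5
```

Call:
jog_arm(
  motion=[0, 0, -0.01, 0, 0, 0, 50, 0, 0, -0.02, 0, 0, 0, 50, 0, 0, -0.02, 0, 0, 0, 50],
)

```text
time_s: 9.88
tcp_pos: [0.5471, -0.2084, 0.1054]
orientation: [-3.064, -0.691, -0.001]
ft_force: [-2.5, 5.3, 9.4]
width: 0.065
grasp_force: 52.2
```

Call:
jog_arm(
  motion=[-0.004, 0.01, 0.005, 0, 0, 0, 50, -0.007, 0.018, 0.005, 0, 0, 0, 50, -0.007, 0.018, 0.005, 0, 0, 0, 50],
)

```text
time_s: 10.25
tcp_pos: [0.5471, -0.2083, 0.1054]
orientation: [3.064, 0.69, 0.003]
ft_force: [-0.7, 3.4, 6.5]
width: 0.0654
grasp_force: 51.7
```

Call:
jog_arm(
  motion=[0, 0.01, 0, 0, 0, 0, 50, 0, 0.018, 0, 0, 0, 0, 50, 0, 0.018, -0.005, 0, 0, 0, 50, 0, 0.018, -0.005, 0, 0, 0, 50, 0, 0.018, -0.005, 0, 0, 0, 50],
)

```text
time_s: 10.88
tcp_pos: [0.5471, -0.2082, 0.1054]
orientation: [3.063, 0.689, 0.003]
ft_force: [-1.0, 2.1, 7.5]
width: 0.0648
grasp_force: 51.9
```

Call:
jog_arm(
  motion=[0, 0.01, -0.003, 0, 0, 0, 50, 0, 0.015, -0.007, 0, 0, 0, 50, 0, 0.015, -0.007, 0, 0, 0, 50, 0, 0.015, -0.007, 0, 0, 0, 50, 0, 0.015, -0.007, 0, 0, 0, 50, 0, 0.015, -0.007, 0, 0, 0, 50],
)

```text
time_s: 11.62
tcp_pos: [0.5471, -0.2082, 0.1054]
orientation: [3.062, 0.688, 0.003]
ft_force: [-1.1, 0.8, 10.2]
width: 0.065
grasp_force: 52.1
```

Run:
```python
from m import *
s=wrist('w5'); st=telemetry.read_state(); print(st['torque'], Ro.from_rotvec(st['orientation']).as_matrix()[:,2])
a=save('side','side5')['pixels']; b=save('scene','scene5')['pixels']
c=np.hstack([cv2.resize(a[120:270,300:480],None,fx=2.2,fy=2.2,interpolation=2),cv2.resize(b[80:230,220:400],None,fx=2.2,fy=2.2,interpolation=2)]); cv2.imwrite('pics/c5.png',c[:,:,::-1])
```

```text
11.62 [ 0.5471 -0.2082  0.1054] [3.0623e+00 6.8790e-01 2.7000e-03] [-1.1   0.85 10.22]
[0.16514483 0.28996682 0.15884848] [ 0.00235381 -0.00246473 -0.99999419]
```

View pics/c5.png

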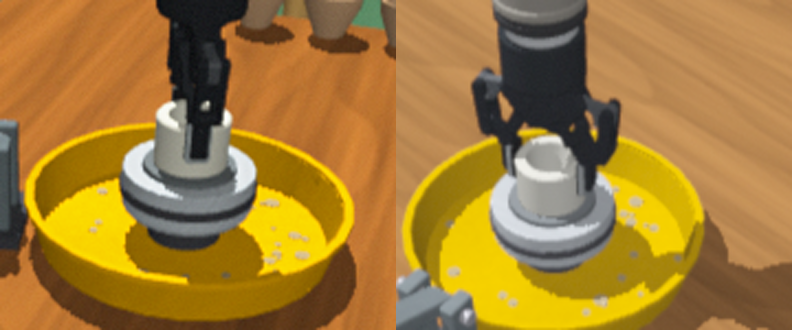

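The mould sits home in the head, upright in both crops (about (193,140) and (550,180)). It was pressed with about 12.5 N at negligible side force. Now I'll rock it towards the robot about the seat's edge, half way first.

Call:
jog_arm(
  motion=[0, 0, 0.015, 0, 0, 0, 50, -0.006, -0.003, 0.025, 0.058, -0.122, 0, 50, -0.012, -0.006, 0.032, 0.116, -0.245, 0, 50, -0.018, -0.009, 0.039, 0.174, -0.367, 0, 50, -0.024, -0.012, 0.046, 0.232, -0.49, 0, 50, -0.024, -0.012, 0.046, 0.232, -0.49, 0, 50],
)

```text
time_s: 12.52
tcp_pos: [0.5454, -0.2084, 0.1069]
orientation: [-3.054, -0.685, -0.091]
ft_force: [4.1, -3.5, -0.1]
width: 0.0648
grasp_force: 51.1
```

Run:
```python
from h import *
st=telemetry.read_state(); R=Ro.from_rotvec(st['orientation']).as_matrix(); print(np.round(st['tcp_pos'],4),R[:,2],st['torque'],st['ft_force'])
```

```text
[ 0.5454 -0.2084  0.1069] [ 0.05408764  0.02317737 -0.99826717] [-0.80501906 -0.88595383 -0.03409969] [ 4.14338201 -3.46957574 -0.12094147]
```

Call:
jog_arm(
  motion=[-0.006, -0.004, 0.005, 0.058, -0.122, 0, 50, -0.012, -0.008, 0.011, 0.116, -0.245, 0, 50, -0.018, -0.012, 0.017, 0.174, -0.367, 0, 50, -0.024, -0.016, 0.023, 0.232, -0.49, 0, 50, -0.024, -0.016, 0.023, 0.232, -0.49, 0, 50, -0.024, -0.016, 0.023, 0.232, -0.49, 0, 50],
)

```text
time_s: 13.28
tcp_pos: [0.544, -0.2086, 0.1083]
orientation: [-3.037, -0.683, -0.175]
ft_force: [4.1, -3.2, 0.3]
width: 0.0648
grasp_force: 51.1
```

Run:
```python
from h import *
st=telemetry.read_state(); R=Ro.from_rotvec(st['orientation']).as_matrix(); print(np.round(st['tcp_pos'],4),R[:,2],st['torque'],st['ft_force'])
a=save('side','side6')['pixels']; b=save('scene','scene6')['pixels']
c=np.hstack([cv2.resize(a[120:270,300:480],None,fx=2.2,fy=2.2,interpolation=2),cv2.resize(b[80:230,220:400],None,fx=2.2,fy=2.2,interpolation=2)]); cv2.imwrite('pics/c6.png',c[:,:,::-1])
```

```text
[ 0.544  -0.2086  0.1083] [ 0.10426087  0.04780111 -0.99340059] [-0.73160517 -0.89843927 -0.04982239] [ 4.10434241 -3.18937289  0.286487  ]
```

View pics/c6.png

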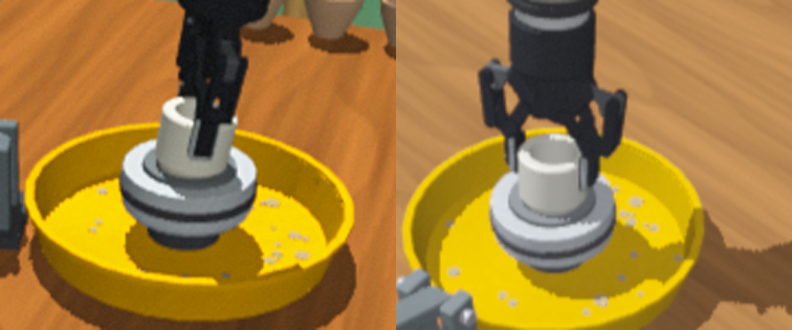

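The mould leans with the tool by about 6.6° towards the robot (crop at (195,135)), still in the seat. Now I'll bring it upright again.

Call:
jog_arm(
  motion=[0.006, 0.004, -0.006, -0.058, 0.122, 0, 50, 0.012, 0.008, -0.012, -0.116, 0.245, 0, 50, 0.018, 0.012, -0.018, -0.174, 0.367, 0, 50, 0.024, 0.016, -0.023, -0.232, 0.49, 0, 50, 0.03, 0.019, -0.03, -0.29, 0.612, 0, 50, 0.036, 0.022, -0.037, -0.348, 0.735, 0, 50, 0.042, 0.025, -0.044, -0.406, 0.857, 0, 50, 0.048, 0.028, -0.054, -0.464, 0.98, 0, 50, 0.048, 0.028, -0.054, -0.464, 0.98, 0, 50],
)

```text
time_s: 14.5
tcp_pos: [0.547, -0.2081, 0.1056]
orientation: [3.063, 0.688, 0.002]
ft_force: [3.5, -4.5, 3.7]
width: 0.0654
grasp_force: 51.7
```

Call:
jog_arm(
  motion=[0, 0, -0.007, 0, 0, 0, 50, 0, 0, -0.013, 0, 0, 0, 50, 0, 0, -0.013, 0, 0, 0, 50],
)

```text
time_s: 14.88
tcp_pos: [0.547, -0.208, 0.1054]
orientation: [3.063, 0.687, 0.003]
ft_force: [0.8, -5.0, 8.7]
width: 0.0648
grasp_force: 52.1
```

Run:
```python
from h import *
st=telemetry.read_state(); R=Ro.from_rotvec(st['orientation']).as_matrix(); print(np.round(st['tcp_pos'],4),R[:,2],st['torque'],st['ft_force'])
```

```text
[ 0.547  -0.208   0.1054] [ 0.00220016 -0.00228423 -0.99999497] [-1.01246479 -0.43691946  0.00910837] [ 0.79061857 -5.03245781  8.72812763]
```

Call:
jog_arm(
  motion=[0, -0.015, 0, 0, 0, 0, 50, 0, -0.035, -0.003, 0, 0, 0, 50, 0, -0.035, -0.003, 0, 0, 0, 50, 0, -0.035, -0.003, 0, 0, 0, 50],
)

```text
time_s: 15.38
tcp_pos: [0.547, -0.2082, 0.1053]
orientation: [3.064, 0.69, 0.002]
ft_force: [0.4, -0.1, 11.9]
width: 0.0649
grasp_force: 52.4
```

Call:
jog_arm(
  motion=[0, 0, 0.012, 0, 0, 0, 50, 0, 0, 0.02, 0, 0, 0, 50, 0, 0, 0.02, 0, 0, 0, 50],
)

```text
time_s: 15.75
tcp_pos: [0.5469, -0.2082, 0.1054]
orientation: [3.065, 0.69, 0.002]
ft_force: [5.1, -0.7, 5.0]
width: 0.0647
grasp_force: 51.6
```

Call:
jog_arm(
  motion=[0, 0, 0, 0, 0, 0, 80, 0, 0, 0, 0, 0, 0, 90, 0, 0, 0, 0, 0, 0, 100, 0, 0, 0, 0, 0, 0, 100, 0, 0, 0, 0, 0, 0, 100, 0, 0, 0, 0, 0, 0, 100],
  grip_force=20,
)

```text
time_s: 16.5
tcp_pos: [0.5462, -0.2084, 0.105]
orientation: [-3.065, -0.69, 0.0]
ft_force: [-0.6, 0.4, 0.6]
width: 0.0854
grasp_force: 0.0
```

Call:
jog_arm(
  motion=[0, 0, 0.2, 0, 0, 0, 100, 0, 0, 0.5, 0, 0, 0, 100, 0, 0, 1, 0, 0, 0, 100, 0, 0, 1.7, 0, 0, 0, 100, 0, 0, 2.3, 0, 0, 0, 100, 0, 0, 2.3, 0, 0, 0, 100, 0, 0, 2.3, 0, 0, 0, 100],
)

```text
time_s: 17.38
tcp_pos: [0.5459, -0.2084, 0.2434]
orientation: [3.065, 0.69, 0.0]
ft_force: [-0.5, 0.1, -0.5]
width: 0.0854
grasp_force: 0.0
```

Run:
```python
from m import *
w=wrist('w7')['pixels']
a=save('side','side7')['pixels']; b=save('scene','scene7')['pixels']
c=np.hstack([cv2.resize(a[120:270,300:480],(400,333)),cv2.resize(b[80:230,220:400],(400,333))])
c=np.vstack([c,cv2.resize(w[100:320,100:500],(800,267)) ]); c=c[:600]
cv2.imwrite('pics/c7.png',c[:,:,::-1])
```

```text
17.38 [ 0.5459 -0.2084  0.2434] [3.0647e+00 6.8980e-01 5.0000e-04] [-0.46  0.08 -0.5 ]
```

View pics/c7.png

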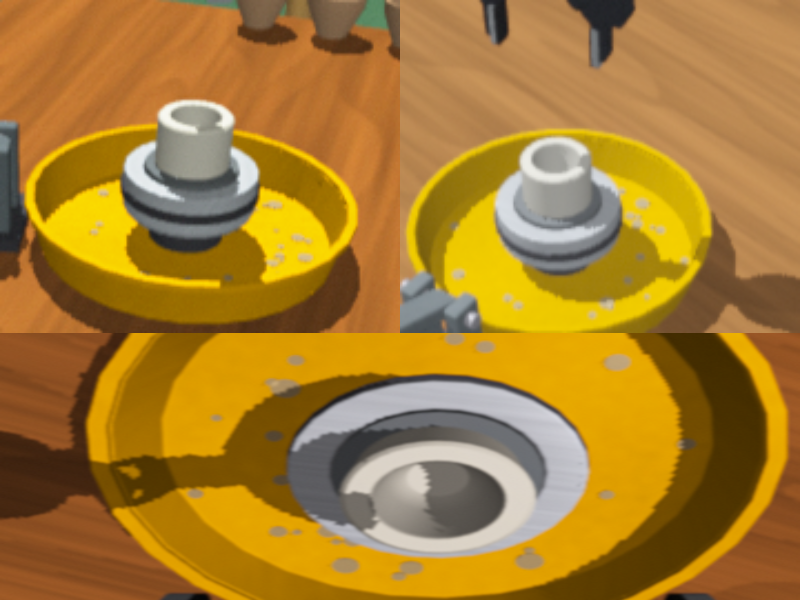

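The mould stands free, upright in the seat in all three views (side crop (195,140), scene crop (555,175)), and the gripper is clear above it. One quick check of centring and tilt.

Run:
```python
from m import *
for n,(y0,y1,x0,x1) in dict(side=(172,192,365,415),scene=(150,172,265,312)).items():
    s=dict(np.load(n+'7.npz')); s0=dict(np.load(n+'0.npz'))
    h=cv2.cvtColor(s['pixels'],cv2.COLOR_RGB2HSV).astype(int); d=np.abs(s['pixels'].astype(int)-s0['pixels']).sum(2)
    m=(h[...,1]<45)&(h[...,2]>75)&(h[...,0]<60)
    K,R,t=s['intrinsics'],s['R'],s['t']; pr=lambda z:(lambda p:p[:2]/p[2])(K@(R@np.array([.546,-.2085,z])+t))
    L=[]
    for r in range(y0,y1):
        xs=np.where(m[r,x0:x1])[0]+x0
        if len(xs)>20: L.append((r,(xs.min()+xs.max())/2))
    L=np.array(L); a,b=pr(.08),pr(.125); ex=(b[0]-a[0])/(b[1]-a[1]); f=np.polyfit(L[:,0],L[:,1],1)
    print(n,len(L),'slope',f[0],'vertical',ex,'mid',np.polyval(f,(a[1]+b[1])/2),(a[0]+b[0])/2)
s=dict(np.load('w7.npz')); h=cv2.cvtColor(s['pixels'],cv2.COLOR_RGB2HSV).astype(int)
b=blob(s,(h[...,0]<60)&(h[...,1]<45)&(h[...,2]>90),(320,258)) if 0 else None
for n in('scene','side'):
    s=dict(np.load(n+'7.npz')); s0=dict(np.load(n+'0.npz')); d=np.abs(s['pixels'].astype(int)-s0['pixels']).sum(2)
    r=dict(scene=(slice(240,350),slice(340,520)),side=(slice(275,430),slice(235,335)))[n]; print(n,'changed px board',(d[r]>60).sum())
```

```text
side 20 slope 0.09887218045112287 vertical -0.09230432565987964 mid 387.68858522361427 386.04428948958093
scene 22 slope -0.022021456804065004 vertical 0.0603330233451023 mid 288.93713522513724 289.0997151932453
scene changed px board 2218
side changed px board 1335
```

Run:
```python
from m import *
for n,rs,x0,x1 in(('side',range(168,200,3),360,420),('scene',range(146,180,3),262,315)):
    s=dict(np.load(n+'7.npz')); s5=dict(np.load(n+'5.npz'))
    p=s['pixels'].astype(int); wm=(p[...,0]-p[...,2])  # plaster warm (R>B), metal cool
    m=(wm>2)&(wm<45)&(p.sum(2)>200)
    for r in rs:
        xs=np.where(m[r,x0:x1])[0]+x0; print(n,r,xs.min() if len(xs) else None,xs.max() if len(xs) else None,len(xs),end=' | ')
    K,R,t=s['intrinsics'],s['R'],s['t']
    for z in(.08,.1257): q=K@(R@np.array([.546,-.2085,z])+t); print(np.round(q[:2]/q[2],1))
s=dict(np.load('w7.npz')); p=s['pixels'].astype(int); wm=p[...,0]-p[...,2]; m=(wm>4)&(wm<45)&(p.sum(2)>330); m[:130]=0;m[260:]=0;m[:,:240]=0;m[:,400:]=0
m=cv2.morphologyEx(m.astype(np.uint8),cv2.MORPH_OPEN,np.ones((3,3))); ys,xs=np.where(m>0); print(xs.min(),xs.max(),ys.min(),ys.max()); print(circ(s,m,.1257,.033))
```

```text
side 168 374 400 27 | side 171 372 403 32 | side 174 371 404 34 | side 177 371 404 34 | side 180 371 404 34 | side 183 370 403 34 | side 186 362 404 37 | side 189 370 409 34 | side 192 370 413 34 | side 195 371 415 33 | side 198 375 399 25 | [385.1 193.1]
[387.  171.9]
scene 146 277 303 27 | scene 149 275 304 30 | scene 152 274 305 32 | scene 155 274 306 33 | scene 158 271 311 33 | scene 161 267 314 34 | scene 164 265 305 32 | scene 167 264 305 31 | scene 170 263 305 31 | scene 173 263 302 26 | scene 176 282 298 17 | scene 179 263 263 1 | [289.6 167.6]
[288.6 150.6]
271 367 185 259
[ 0.5483 -0.2093  0.0322]
```

Run:
```python
import numpy as np,cv2
g=lambda f:np.load(f+'.npz')['pixels'].astype(np.float32).mean(2)
for n,(x0,x1,rs) in dict(side=(362,380,(174,179,184,189)),scene=(296,312,(149,152,155))).items():
    for f in '5','7':
        a=g(n+f); print(n,f,[np.round(np.average(np.arange(x0,x1-1),weights=np.abs(np.diff(a[r,x0:x1]))**2+1e-6),2) for r in rs])
for n,(x0,x1,y0,y1) in dict(side=(366,380,168,200),scene=(282,298,165,182)).items():
    A,B=[g(n+f)[y0:y1,x0:x1].copy() for f in '57']
    print(n,cv2.phaseCorrelate(A,B),np.abs(A-B).mean())
```

```text
side 5 [np.float64(374.04), np.float64(374.93), np.float64(367.79), np.float64(367.17)]
side 7 [np.float64(373.31), np.float64(374.48), np.float64(367.85), np.float64(367.16)]
scene 5 [np.float64(298.81), np.float64(300.17), np.float64(302.77)]
scene 7 [np.float64(302.87), np.float64(302.11), np.float64(303.33)]
side ((0.4960300564596727, -0.04595883956794111), 0.9983882452050845) 2.5126495
scene ((0.3049671369182363, -0.24561821292092212), 1.0458172265854146) 3.0404415
```

```bash
python3 -c "
from bench import finish_job
print(finish_job())"
```

```text
the job is handed in; nothing more can be done
None
```

The mould was seated and pressed home at about 12 N, rocked about 6.6°, brought upright, pressed home again and let go. The gripper was clear and the job was handed in at about 17 s, with no verdict returned. I did not re-measure the big mould, tea cup or pot afterwards, but no move went near them.

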